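# Stack a bee-nest block and square it with the treadle

### The arm

A 6-joint arm with a two-finger parallel gripper is mounted at the origin on the work surface. World frame = base frame: x ahead of the robot, y to its left, z up, the work surface at z = 0. Lengths are in m, angles in rad, forces in N, time in s.
With the tool pointing down it reaches from about 0.275 to 0.775 m from the base axis. Payload 14.6 kg.
Tool frame: the origin (TCP) lies midway between the tips of the shut fingers; the grasp point (between the pads) lies 19 mm behind it; z points along the fingers, y is the line along which they close (so a half turn about z gives the same grasp; the last joint's range is limited). The gripper opens to 85 mm and grips with 20 to 120 N. Pads are 22 mm wide; open, the fingers measure 114 mm over their backs; the gripper's body (76 mm by 85 mm) begins 54 mm behind the grasp point. The pads swing forward as they close: fully open they stand 13 mm farther back than shut.
Start: joints at [-1.384, 0.263, -0.048, 1.259, 0, 1.415], TCP at [0.176, -0.495, 0.231] pointing down, gripper open.
Joint ranges: [-2.65, 2.65], [-0.89, 1.7], [-1.18, 1.37], [-2.13, 2.11], [-1.35, 1.29], [-3.14, 3.14]. Speed limits (rad/s): [1.89, 1.89, 2.57, 2.79, 3.14, 3.14].

### API

Orientations are given as a unit quaternion [w, x, y, z].
In Python, from workcell import r, telemetry, imaging gives the robot as it stands. Calls block until the motion is done:
- r.move_ptp(position, orientation): joint-space move of the TCP to a pose.
- r.move_l(position, frame=None, velocity=0.15): straight line of the TCP; frame=None keeps the orientation; velocity is the mean speed in m/s.
- r.movej(angles): joint-space move.
- r.set_gripper(opening, squeeze=None): finger opening in m; squeeze is the grip in N (None keeps the last); returns when the fingers have stopped.
- r.pause(seconds).
- r.solve_ik(position, orientation): joint angles nearest the present ones, or None.
- telemetry.state(): the state.
- imaging.camera(name): name is "scene" or "top" or "wrist"; returns a dict with "color" (420x560x3 uint8, red, green, blue), "mtx" (3x3 intrinsics, pixels), "R" (3x3) and "t" (3): a world point X has camera coordinates R X + t. Camera axes: x right, y down, z forward; pixel columns grow to the right and rows downward; lengths in m; the calibration is good to about 2 mm. The wrist camera is an equidistant fisheye: a pixel r from the principal point sees the ray r / f radians off the axis. A picture is of the moment at which its call begins. There is no depth.
A pose or a line that the arm cannot do raises r.Unreachable and nothing moves.
- r.sign_off(): hands the job in; it is judged then, once.
The state is a dict: "time": time; "q": joint angles; "qvel": joint speeds; "effort": joint torques, N m; "position": TCP position; "tool_rot": TCP orientation; "wrist_force": force on the tool from outside, world axes, zero at the start; "ft_torque": the same for the moment, N m; "finger_gap": finger opening in m; "finger_force": force on a finger pad.
Only numpy, scipy, OpenCV 4.12 (cv2) and the standard library are available. Lean on these libraries where they do the work, as an engineer would, in place of code of your own. Each camera call takes 0.05 s, during which the arm holds its last target. There are 200 camera calls.

### The job

A bee-nest block is being made up in the pedal fixture, its base tray already in the pocket: lay the thin grooved wooden spacer tray squarely on the base tray, then the stepped clay cap tile squarely on the spacer with its step upward, lowering each piece, not dropping it. Then press the spring pedal all the way down onto its stop (which is set at a different height every time, so go by feel), so that the jaw pushes the three pieces flush against the guides on the robot's side, lean on the stop firmly, at about 20 N and never as hard as 40 N, for a full second, and let the pedal come up again. Leave the other garden things where they are.

Things in the scene. Friction and masses are not known exactly. Their poses are not given: they have to be found in the camera images.
- fixture: plywood base 240 (x) x 250 (y) x 18 mm fixed on the shelf, carrying pocket, squaring jaw and pedal; origin under its centre, x roughly away from the robot, z up. Nothing but the raised pedal stands more than 85 mm over the shelf
- pocket (a point): centre of the pocket floor, 18 mm over the shelf, axes as the fixture's. Four aluminium corner guides leave 91 mm along x and 65 mm along y inside; they stand 52 mm over the floor, with flared lips to 62 mm. In the middle of every side is an open gap (58 mm wide on the two long sides, which run along x) where a finger can go in: hold pieces by their long sides, fingers closing along the pocket's y
- base_tray: grooved wooden tray 84 (x) x 60 (y) x 26 mm, already lying in the pocket; origin under its centre; its grooves run along x
- spacer: grooved wooden tray 84 (x) x 60 (y) x 16 mm, the thinner one, two wide grooves along x, lying on the shelf grooves up; origin under its centre
- cap: clay tile 84 (x) x 60 (y) x 14 mm with a step 66 x 42 x 8 mm on top (22 mm in all), lying on the shelf step up; origin under its centre
- pedal (a joint): angle of the pedal about its hinge (rad), 0 = up, growing as it goes down. Spring and jaw resist with up to about 10 N at the pad, then it meets a rubber stop somewhere between 0.36 and 0.46 (level at 0.42). Springs up when let go. The squaring jaw is linked to it and moves in 0.07 m per rad
- pedal_pad (a point): centre of the upper face of the rubber pad (55 x 58 mm) near the free end of the pedal, 130 mm from the hinge; moves with the pedal, about 85 mm over the shelf when up, 40 to 55 mm when down
- pedal_hinge (a point): hinge line of the pedal, 36 mm over the shelf; the hinge runs along the fixture's y and the pedal reaches from it towards the fixture's -x
- jaw_face (a point): middle of the front face (32 wide, 54 mm high) of the sprung upright plate of the squaring jaw, at the +x end of the pocket; about 60 mm from the pocket centre when the pedal is up; coming in between the guides it pushes all pieces towards -x against the near guides
- saucer: unglazed clay saucer, 100 mm across, 20 high; origin under its centre; leave alone
- trowel: steel trowel with wooden handle lying flat, about 290 mm long along its x axis, handle to -x, 27 high; origin near the neck, on the shelf; leave alone
- jar: glass jar with aluminium screw lid, 80 mm across, 120 high; origin under its centre; leave alone
- pot: clay flower pot, rim 100 mm across, 90 high; origin under its centre; leave alone
- stone: flat round grey stone, 68 mm across, 27 high; origin under its centre; leave alone
- brush: hand brush lying along its x axis; leave alone
Mind the look-alikes: they are no part of the job. What is shaped like the cap but red is not meant. What is shaped like the spacer but red is not meant.

How it is judged:
On the way, in this order (a step that is already met when the one before it is completed fails the run):
1. the spacer lies squarely on the base tray in the pocket, let go, the pedal up (horizontal distance between each of base_tray, spacer and pocket below 0.007 m and z of base_tray in the frame of pocket between -0.003 and 0.003 m and angle between the x axis of each of base_tray, spacer and the x axis of pocket, either way round below 0.12 rad and angle between each of base_tray, spacer's own z axis and vertical below 0.06 rad and z of spacer in the frame of pocket between 0.023 and 0.029 m and contact force between the fingers and spacer below 0.1 N and linear speed of spacer below 0.02 m/s and value of joint pedal below 0.1 rad), for 0.2 s.
2. the cap lies squarely on the spacer, let go, the pedal up (horizontal distance between each of base_tray, spacer, cap and pocket below 0.007 m and z of base_tray in the frame of pocket between -0.003 and 0.003 m and angle between the x axis of each of base_tray, spacer, cap and the x axis of pocket, either way round below 0.12 rad and angle between each of base_tray, spacer, cap's own z axis and vertical below 0.06 rad and z of spacer in the frame of pocket between 0.023 and 0.029 m and z of cap in the frame of pocket between 0.039 and 0.045 m and contact force between the fingers and cap below 0.1 N and linear speed of cap below 0.02 m/s and value of joint pedal below 0.1 rad), for 0.2 s.
3. the pedal is down on its stop (past 0.33) and the fingers lean on it with more than 13 N for 0.7 s, the stack in place (horizontal distance between each of base_tray, spacer, cap and pocket below 0.007 m and z of base_tray in the frame of pocket between -0.003 and 0.003 m and angle between the x axis of each of base_tray, spacer, cap and the x axis of pocket, either way round below 0.12 rad and angle between each of base_tray, spacer, cap's own z axis and vertical below 0.06 rad and z of spacer in the frame of pocket between 0.023 and 0.029 m and z of cap in the frame of pocket between 0.039 and 0.045 m and value of joint pedal above 0.33 rad and contact force between the fingers and pedal above 13 N), for 0.7 s.
At the end, for the whole second after the job is handed in: Base tray, spacer, cap stacked in this order in the pocket (7 mm of centre, 3 mm of height, 0.12 rad of square, 0.06 rad of level), each pushed 2 mm or more (3.5 possible) from the centre towards the near (-x) guides, at rest; pedal up (below 0.05 rad); nothing touched (horizontal distance between each of base_tray, spacer, cap and pocket below 0.007 m and z of base_tray in the frame of pocket between -0.003 and 0.003 m and angle between the x axis of each of base_tray, spacer, cap and the x axis of pocket, either way round below 0.12 rad and angle between each of base_tray, spacer, cap's own z axis and vertical below 0.06 rad and z of spacer in the frame of pocket between 0.023 and 0.029 m and z of cap in the frame of pocket between 0.039 and 0.045 m and x of each of base_tray, spacer, cap in the frame of pocket below -0.002 m and value of joint pedal below 0.05 rad and linear speed of each of cap, spacer, base_tray below 0.02 m/s).
It fails at once if the pedal is pushed with more than 40 N (contact force between the fingers and pedal above 40 N).
It fails at once if the spacer is let fall (faster than 0.6 m/s out of the fingers, a drop of about 2 cm) (linear speed of spacer above 0.6 m/s and contact force between the fingers and spacer below 0.1 N).
It fails at once if the cap is let fall (faster than 0.6 m/s out of the fingers, a drop of about 2 cm) (linear speed of cap above 0.6 m/s and contact force between the fingers and cap below 0.1 N).
It fails at once if a bystander (saucer, trowel, jar, pot, stone, brush) is moved by more than 25 mm (distance of any of saucer, trowel, jar, pot, stone, brush from where it was at the start of the episode above 0.025 m).
It also fails if it takes over 72 s, if anything falls off the work surface, if the arm or the gripper's body presses on something with over 40 N, if the wrist force passes 120 N, or if a joint passes its speed limit or range.

## Working session

There is one attempt and no reset: what is moved stays moved. The work goes in short steps, each a Python script; the robot and the scene stay as the last script left them, time stands still between calls to the robot, and variables do not carry over. Pictures are saved under pics/ and viewed, at most 10 in all, crops included, and the job is handed in when it is done.

```bash
mkdir -p pics; ls; python3 - <<'E'
from workcell import r, telemetry, imaging
import cv2,numpy as np,pickle
for n in ["top","scene"]:
    c=imaging.camera(n); pickle.dump(c,open(f"{n}.pkl","wb"))
    cv2.imwrite(f"pics/{n}0.png",c["color"][:,:,::-1])
    print(n,c["mtx"],c["R"],c["t"])
s=telemetry.state();print(s["time"],s["position"],s["tool_rot"],s["wrist_force"])
E
```

```text
pics
top [[535.18340849   0.         284.17727195]
 [  0.         535.18340849 210.22405209]
 [  0.           0.           1.        ]] [[-0.06523338 -0.99785961 -0.00456104]
 [-0.97778777  0.06483226 -0.1993185 ]
 [ 0.19918758 -0.00854249 -0.97992415]] [0.05033536 0.51630844 1.78965959]
scene [[408.60532614   0.         276.52193878]
 [  0.         408.60532614 216.22152413]
 [  0.           0.           1.        ]] [[ 0.52944986  0.84830432 -0.00791342]
 [ 0.62228654 -0.39469209 -0.6760012 ]
 [-0.5765781   0.35298433 -0.73685803]] [-0.28454941 -0.25201203  1.5421761 ]
0.1 [ 0.17591229 -0.49441144  0.23087989] [-4.48059520e-04  9.85436781e-01  1.70041611e-01 -6.86353445e-06] [-0.50497851 -0.32015383  0.53509993]
```

View pics/top0.png

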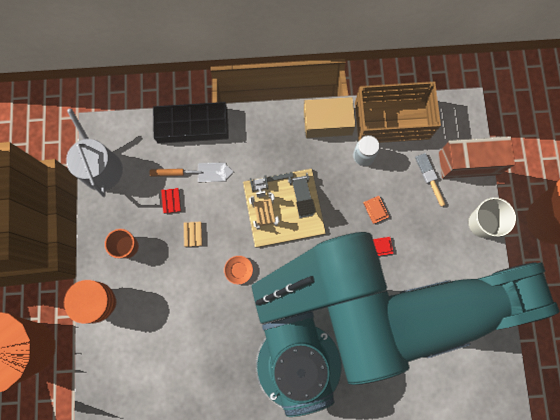

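View pics/scene0.png

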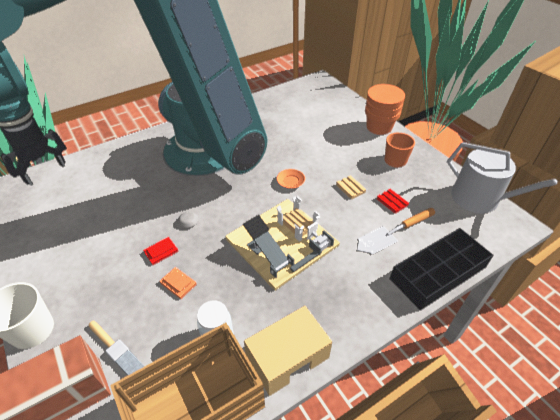

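The top view shows the fixture at about (285,207). There are two grooved trays: wooden at (194,235) and red at (172,201). There are two stepped tiles: orange-clay at (376,209) and red at (384,246). The wooden tray and the clay-coloured tile fit the description. In the scene view the wooden tray is at (350,187) and the clay tile at (179,282). I'll confirm both in one enlarged crop.

```bash
cat > h.py <<'E'
import numpy as np,cv2,pickle
from scipy.optimize import least_squares
def proj(c,X):
    X=np.atleast_2d(X); p=X@c["R"].T+c["t"]
    f=c["mtx"][0,0]; cc=c["mtx"][:2,2]
    if c.get("fish"):
        rr=np.hypot(p[:,0],p[:,1]); th=np.arctan2(rr,p[:,2])
        return cc+f*(th/np.maximum(rr,1e-9))[:,None]*p[:,:2]
    return cc+f*p[:,:2]/p[:,2:]
def ray(c,uv):
    d=(np.array(uv,float)-c["mtx"][:2,2])/c["mtx"][0,0]
    if c.get("fish"):
        th=np.hypot(*d); v=np.array([*(d/max(th,1e-9)*np.sin(th)),np.cos(th)])
    else: v=np.array([*d,1])
    return -c["R"].T@c["t"], c["R"].T@v
def onz(c,uv,z):
    o,d=ray(c,uv); return o+d*(z-o[2])/d[2]
def tri(obs):
    A=np.zeros((3,3));b=np.zeros(3)
    for c,uv in obs:
        o,d=ray(c,uv); d/=np.linalg.norm(d); P=np.eye(3)-np.outer(d,d); A+=P;b+=P@o
    X=np.linalg.solve(A,b); return X,[np.round(proj(c,X)[0]-uv,1) for c,uv in obs]
E
python3 - <<'E'
from h import *
t=pickle.load(open("top.pkl","rb"));s=pickle.load(open("scene.pkl","rb"))
for n,a,b in [("spacer",(194,235),(350,187)),("cap",(376,209),(179,282)),("redcap",(384,246),(160,250)),("redspacer",(172,201),(393,201))]:
    print(n,*tri([(t,a),(s,b)]))
print(onz(t,(285,207),.018),onz(t,(265,211),.05))
def cr(c,u,v,w,h,W,H): return cv2.resize(c["color"][v-h//2:v+h//2,u-w//2:u+w//2],(W,H),interpolation=cv2.INTER_CUBIC)
a=np.hstack([cr(t,380,228,80,60,400,300),cr(t,183,218,80,60,400,300)])
b=np.hstack([cr(t,285,207,96,72,400,300),cr(s,282,243,128,96,400,300)])
cv2.imwrite("pics/crop.png",np.vstack([a,b])[:,:,::-1])
E
```

```text
spacer [0.46257261 0.33931022 0.00181276] [array([-0.6, -0.4]), array([-0.7,  0.1])]
cap [ 0.51147309 -0.30565183  0.00569514] [array([-0.6, -0.1]), array([-0.8,  0.1])]
redcap [ 0.37932413 -0.31446153  0.01148525] [array([-2. , -0.4]), array([-2.5,  0.3])]
redspacer [0.59078335 0.41443009 0.00239228] [array([-0.9, -0.6]), array([-1.2,  0.2])]
[0.5367643 0.0123765 0.018    ] [0.520574   0.08238856 0.05      ]
```

View pics/crop.png

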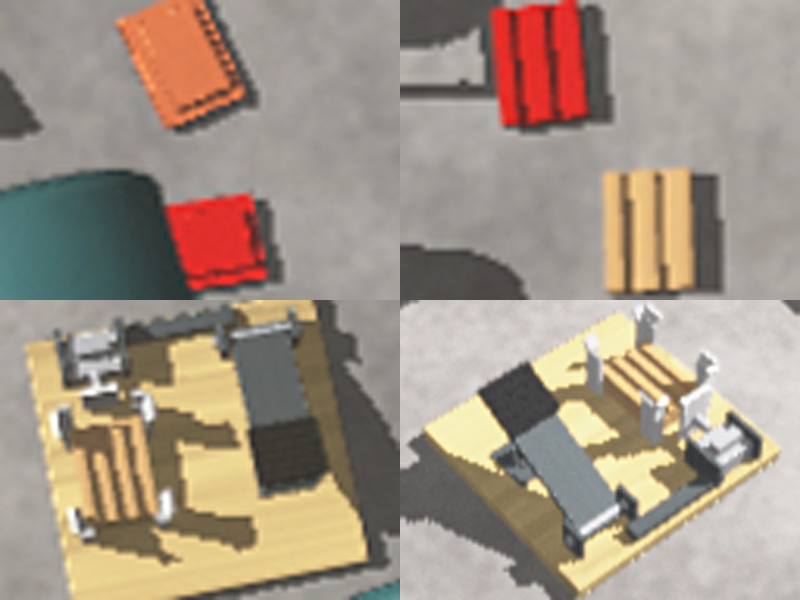

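The crop confirms it: the clay-coloured stepped tile (top 376,209) and the wooden grooved tray (top 194,235) are the ones meant. The red ones are the decoys. The pedal is on the -y side of the pocket. Next I'll take wrist views for precision.

```bash
cat >> h.py <<'E'
def quat(y): return [0,float(np.cos(y/2)),float(np.sin(y/2)),0]
def shot(name):
    from workcell import imaging
    c=imaging.camera("wrist"); c["fish"]=True
    pickle.dump(c,open(name+".pkl","wb")); return c
E
python3 - <<'E'
from h import *
from workcell import r, telemetry
T=[]
V=[("c1",.46,-.27,.30),("c2",.50,-.20,.30),("f1",.50,.0,.30),("f2",.50,.10,.30),("s1",.46,.28,.30),("s2",.44,.36,.30)]
im=[]
for n,x,y,z in V:
    r.move_ptp([x,y,z],quat(0)); r.pause(.15); c=shot(n); im.append(cv2.resize(c["color"],(400,300)))
    print(n,telemetry.state()["time"],np.round(-c["R"].T@c["t"],3),np.round(c["R"][2],2))
print(c["mtx"])
cv2.imwrite("pics/w1.png",np.vstack([np.hstack([im[1],im[4]]),np.hstack([im[2],im[3]])])[:,:,::-1])
E
```

```text
c1 1.675 [ 0.532 -0.271  0.442] [-0.29  0.   -0.96]
c2 2.2917 [ 0.573 -0.201  0.442] [-0.29 -0.   -0.96]
f1 3.3083 [ 0.573 -0.001  0.442] [-0.29  0.   -0.96]
f2 8.5 [0.573 0.1   0.442] [-0.29 -0.   -0.96]
s1 9.4667 [0.533 0.279 0.442] [-0.29  0.   -0.96]
s2 10.0917 [0.513 0.359 0.442] [-0.29  0.   -0.96]
[[325.1922621    0.         278.77864765]
 [  0.         325.1922621  210.17343686]
 [  0.           0.           1.        ]]
```

View pics/w1.png

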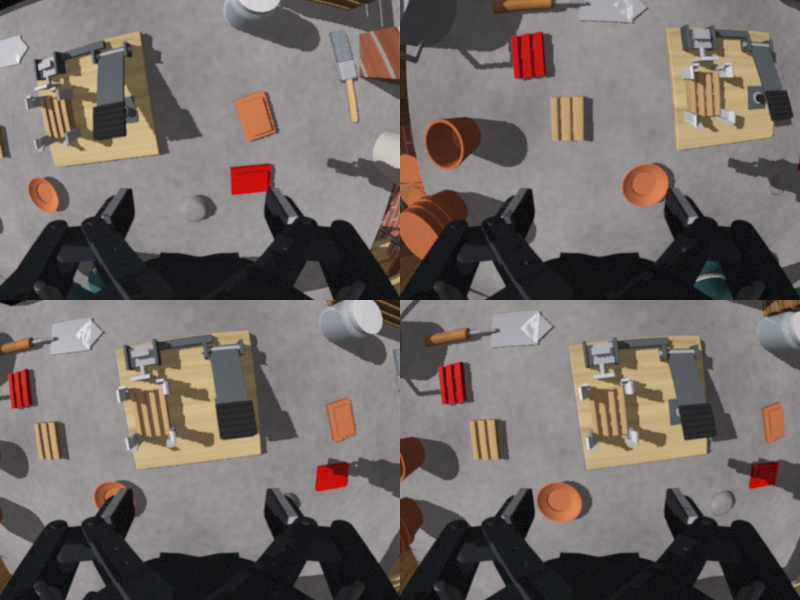

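```bash
cat >> h.py <<'E'
L=lambda n:pickle.load(open(n+".pkl","rb"))
def mask_hull(c,X,lo,hi,close=5):
    hsv=cv2.cvtColor(c["color"],cv2.COLOR_RGB2HSV); m=cv2.inRange(hsv,lo,hi)
    m=cv2.morphologyEx(m,cv2.MORPH_CLOSE,np.ones((close,close),np.uint8))
    m=cv2.morphologyEx(m,cv2.MORPH_OPEN,np.ones((3,3),np.uint8))
    cs,_=cv2.findContours(m,cv2.RETR_EXTERNAL,cv2.CHAIN_APPROX_NONE)
    p=proj(c,X)[0]; k=max(cs,key=lambda k:cv2.pointPolygonTest(k,(float(p[0]),float(p[1])),True))
    return cv2.convexHull(k).astype(np.float32)
def boxpts(dx,dy,z0,z1): return np.array([[a*dx/2,b*dy/2,z] for a in(-1,1) for b in(-1,1) for z in(z0,z1)])
def pose(P,x,y,w,z=0):
    R=np.array([[np.cos(w),-np.sin(w),0],[np.sin(w),np.cos(w),0],[0,0,1]]); return P@R.T+[x,y,z]
def fit(views,P,x0,freez=False):
    from scipy.optimize import minimize
    def cost(v):
        e=0
        for c,H in views:
            M=cv2.convexHull(proj(c,pose(P,v[0],v[1],v[2]*10,v[3] if freez else 0)).astype(np.float32))
            i=cv2.intersectConvexConvex(M,H)[0]; a=cv2.contourArea(M)+cv2.contourArea(H)
            e+=1-i/(a-i)
        return e/len(views)
    v0=[x0[0],x0[1],x0[2]/10]+([0] if freez else [])
    s=np.vstack([v0]+[np.array(v0)+np.eye(len(v0))[i]*.012 for i in range(len(v0))])
    o=minimize(cost,v0,method="Nelder-Mead",options=dict(initial_simplex=s,xatol=1e-5,fatol=1e-6,maxiter=2000))
    v=o.x.copy(); v[2]*=10; return np.round(v,4),round(o.fun,3)
E
cat > m.py <<'E'
from h import *
def go(n,vs,X,P,lo,hi,w,close=5):
    V=[]
    for q in vs:
        c=L(q); H=mask_hull(c,X,lo,hi,close); V.append((c,H)); print(n,q,cv2.contourArea(H),np.round(cv2.boundingRect(H)))
    print(n,fit(V,P,(X[0],X[1],w)),fit(V,P,(X[0],X[1],w),True),[fit([v],P,(X[0],X[1],w)) for v in V])
wood=((10,50,60),(28,255,255)); clay=((5,120,80),(12,255,255))
for q,X in[("s1",(.4626,.339,.016)),("c2",(.5115,-.3057,.018))]:
    c=L(q);p=np.int32(proj(c,X)[0]);print(q,p,cv2.cvtColor(c["color"],cv2.COLOR_RGB2HSV)[p[1]-9:p[1]+10:3,p[0]-9:p[0]+10:6].reshape(-1,3).tolist())
go("spacer",["s1","s2","f2"],(.4626,.339,.016),boxpts(.084,.06,0,.016),*wood,0)
go("cap",["c1","c2"],(.5115,-.3057,.018),np.vstack([boxpts(.084,.06,0,.014),boxpts(.066,.042,.014,.022)]),*clay,.3)
go("board",["f1","f2"],(.47,.02,.018),boxpts(.24,.25,0,.018),*wood,0,9)
E
python3 m.py
```

```text
s1 [233 169] [[16, 112, 127], [17, 99, 196], [17, 104, 182], [17, 108, 158], [15, 112, 134], [18, 100, 197], [17, 102, 182], [17, 110, 157], [17, 110, 116], [17, 103, 196], [17, 104, 182], [17, 111, 158], [17, 115, 100], [17, 99, 196], [17, 103, 183], [17, 103, 161], [16, 120, 100], [17, 99, 195], [17, 102, 183], [17, 107, 160], [16, 120, 98], [17, 102, 195], [17, 105, 183], [18, 109, 161], [16, 107, 105], [17, 98, 195], [16, 102, 183], [17, 108, 163]]
c2 [357 163] [[11, 155, 201], [11, 157, 200], [11, 156, 200], [10, 152, 199], [10, 153, 202], [10, 152, 200], [11, 157, 198], [10, 158, 195], [11, 155, 203], [11, 159, 200], [10, 156, 199], [10, 158, 197], [10, 155, 201], [10, 155, 196], [10, 155, 198], [10, 156, 195], [10, 152, 199], [10, 153, 198], [10, 154, 200], [10, 158, 200], [10, 157, 200], [11, 161, 201], [11, 154, 197], [10, 159, 194], [10, 160, 198], [10, 155, 199], [11, 158, 198], [10, 158, 197]]
spacer s1 2823.0 [211 135  47  63]
spacer s2 2915.5 [271 119  48  64]
spacer f2 2190.5 [ 97 167  45  58]
spacer (array([ 0.4671,  0.3392, -0.0075]), np.float64(0.028)) (array([ 0.4673,  0.339 , -0.0117,  0.001 ]), np.float64(0.027)) [(array([ 0.4668,  0.3391, -0.0117]), np.float64(0.022)), (array([ 0.4675,  0.3392, -0.005 ]), np.float64(0.029)), (array([ 0.4665,  0.3394, -0.0014]), np.float64(0.024))]
cap c1 2826.0 [276  96  62  72]
cap c2 2635.5 [328 128  58  69]
cap (array([ 0.5115, -0.3085,  0.3532]), np.float64(0.024)) (array([ 0.5116, -0.3087,  0.3503, -0.002 ]), np.float64(0.019)) [(array([ 0.5115, -0.3085,  0.3505]), np.float64(0.017)), (array([ 0.5114, -0.3089,  0.3561]), np.float64(0.03))]
board f1 32353.0 [163  42 203 195]
board f2 25724.5 [237  59 194 179]
board (array([0.5408, 0.0167, 0.1297]), np.float64(0.092)) (array([0.5412, 0.0166, 0.1303, 0.0013]), np.float64(0.092)) [(array([0.5413, 0.0156, 0.1297]), np.float64(0.021)), (array([0.5406, 0.0168, 0.1286]), np.float64(0.162))]
```

Spacer: (0.467, 0.339), yaw about -0.008. Cap: (0.5115, -0.3085), yaw 0.353. Board: (0.541, 0.016), yaw 0.130. Free-fitted heights agree with the shelf to within 1–2 mm. Next, closer views of the pocket.

```bash
python3 - <<'E'
from h import *
from workcell import r, telemetry
im=[]
for n,x,y,z in [("p1",.48,.11,.21),("p2",.47,.03,.21)]:
    q=r.solve_ik([x,y,z],quat(.13)); print(np.round(telemetry.state()["q"],2),np.round(q,2))
    r.move_ptp([x,y,z],quat(.13)); r.pause(.15); c=shot(n)
    print(n,telemetry.state()["time"])
    p=np.int32(proj(c,(.53,.07,.05))[0]); print(p)
    x0,y0=np.clip(p-[80,90],0,None); g=c["color"][y0:y0+180,x0:x0+160]; print(x0,y0,g.shape)
    im.append(cv2.resize(g,None,fx=2.5,fy=2.5,interpolation=cv2.INTER_CUBIC))
cv2.imwrite("pics/p.png",np.hstack(im)[:,:,::-1])
E
```

```text
[ 0.54  0.33  0.24  1.48 -0.   -2.6 ] [ 0.06  0.22 -0.17  1.18  0.    3.07]
p1 14.95
[328 147]
248 57 (180, 160, 3)
[ 0.06  0.22 -0.17  1.18  0.    3.07] [-0.11  0.18 -0.22  1.17  0.    2.9 ]
p2 15.5667
[244 125]
164 35 (180, 160, 3)
```

View pics/p.png

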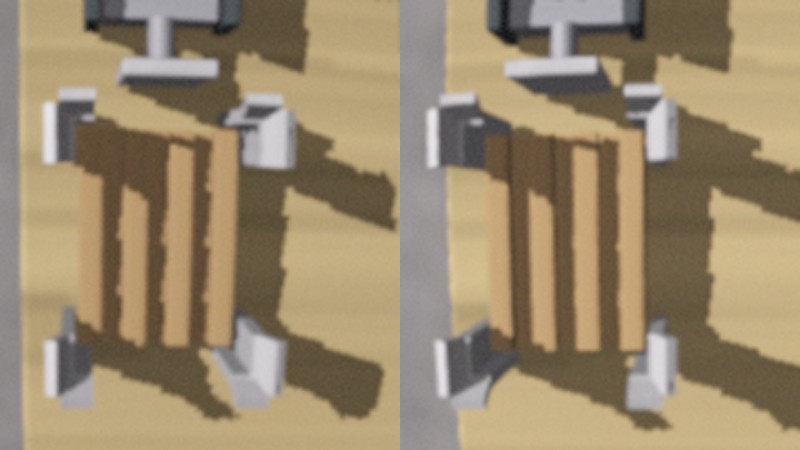

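```bash
cat > k.py <<'E'
from h import *
cs={"p1":(L("p1"),np.array([248,57]),0),"p2":(L("p2"),np.array([164,35]),400)}
def px(v,p): c,o,s=cs[v]; return c,o+(np.array(p,float)-[s,0]+.5)/2.5-.5
w=.130;e1=np.array([np.cos(w),np.sin(w)]);e2=np.array([-np.sin(w),np.cos(w)]);O=np.array([.5413,.0156])
def F(X): d=X[:2]-O; return np.round([d@e1*1e3,d@e2*1e3],1)
tr={"p1":[(76,124),(238,128),(78,346),(236,347)],"p2":[(487,136),(644,130),(490,350),(645,350)]}
for i in range(4):
    X,_=tri([px(v,tr[v][i]) for v in tr]); print("tray",F(X),"z",X[2].round(4),[F(onz(*px(v,tr[v][i]),.044)).tolist() for v in tr])
for v in tr: print(v,"tray centre",np.mean([F(onz(*px(v,p),.044)) for p in tr[v]],0), "yaw", [np.arctan2(*( (lambda d:(d[1],d[0]))((onz(*px(v,tr[v][a]),.044)-onz(*px(v,tr[v][b]),.044))[:2]))).round(3) for a,b in((0,2),(1,3))])
g={"p1":dict(l=[(43,130),(44,368)],r=[(295,138),(286,365)],t=[(77,89),(264,95)],b=[(77,407),(254,407)]),
   "p2":dict(l=[(428,138),(435,370)],r=[(677,130),(676,365)],t=[(458,95),(643,86)],b=[(470,407),(645,409)])}
for v in g: print(v,{k:[F(onz(*px(v,p),.080)).tolist() for p in q] for k,q in g[v].items()})
X,e=tri([px("p1",(169,60)),px("p2",(550,63))]);print("jawtop",F(X),X[2])
E
python3 k.py
```

```text
tray [ 33.4 102.4] z 0.0349 [[33.6, 102.2], [32.1, 100.2]]
tray [33.  40.5] z 0.0405 [[33.3, 41.1], [32.2, 40.5]]
tray [-51.4 101.4] z 0.0454 [[-52.0, 101.4], [-51.3, 101.6]]
tray [-50.8  40.2] z 0.05 [[-52.2, 39.0], [-51.9, 40.6]]
p1 tray centre [-9.325 70.925] yaw [np.float64(0.139), np.float64(0.155)]
p2 tray centre [-9.725 70.725] yaw [np.float64(0.114), np.float64(0.129)]
p1 {'l': [[30.5, 113.0], [-51.0, 113.3]], 'r': [[29.8, 28.3], [-49.7, 27.7]], 't': [[44.2, 101.8], [43.9, 39.4]], 'b': [[-65.2, 101.8], [-65.3, 38.5]]}
p2 {'l': [[29.5, 112.3], [-51.6, 113.2]], 'r': [[28.8, 27.7], [-50.6, 28.1]], 't': [[43.7, 101.5], [43.9, 38.9]], 'b': [[-65.1, 101.1], [-66.1, 38.9]]}
jawtop [54.7 70.9] 0.07256889483778603
```

Pocket centre in the fixture frame is about (-10.5, 70.5) mm. The guide lips are symmetric and measure 109 x 85 mm outside, and the base tray lies within 1 mm of centre. I'll use the half-turned wrist (q6 near 0). Now grasp the spacer.

```bash
cat >> h.py <<'E'
W=.130; e1=np.array([np.cos(W),np.sin(W)]); e2=np.array([-np.sin(W),np.cos(W)]); O=np.array([.5413,.0156])
fx=lambda a,b: O+a*e1+b*e2
PK=fx(-.0105,.0705)
def st(tag):
    from workcell import telemetry
    s=telemetry.state(); print(tag,"t",round(s["time"],2),"p",np.round(s["position"],4),"gap",round(s["finger_gap"],4),"ff",np.round(s["finger_force"],1),"wf",np.round(s["wrist_force"],1)); return s
def grasp(x,y,yaw,z,N):
    from workcell import r
    r.move_ptp([x,y,.11],quat(yaw+np.pi)); r.set_gripper(.085); r.move_l([x,y,z],velocity=.1); st("down")
    r.set_gripper(.05,N); st("grip"); r.move_l([x,y,.2],velocity=.15); r.pause(.1); st("lift")
E
python3 - <<'E'
from h import *
print(PK)
grasp(.467,.339,-.0075,.001,40)
E
```

```text
[0.52174939 0.08414396]
down t 19.09 p [0.4673 0.3392 0.0015] gap 0.085 ff 0.0 wf [-0.1 -0.4 -0.3]
grip t 19.48 p [0.4673 0.3391 0.0016] gap 0.0586 ff 42.6 wf [-1.2 -1.4  5.3]
lift t 21.05 p [0.4667 0.3388 0.1993] gap 0.0592 ff 43.0 wf [ 0.5  0.3 -0.7]
```

```bash
cat >> h.py <<'E'
def place(z,rel,dz=(.006,.003,.0015,.0005)):
    from workcell import r
    x,y=PK
    r.move_ptp([x,y,.19],quat(W+np.pi)); r.move_l([x,y,z+.03],velocity=.12); s0=st("above")["wrist_force"][2]
    for d in dz:
        r.move_l([x,y,z+d],velocity=.03); r.pause(.05); s=st(f"d{d}")
        if s["wrist_force"][2]-s0>3: break
    r.set_gripper(rel); r.pause(.1); st("released")
E
python3 - <<'E'
from h import *
from workcell import r
place(.0455,.071)
x,y=PK
r.move_l([x,y,.2],velocity=.15); st("up")
E
```

```text
above t 23.18 p [0.5221 0.0843 0.0761] gap 0.0589 ff 43.0 wf [-0.   0.7 -0.8]
d0.006 t 24.18 p [0.5219 0.0841 0.0517] gap 0.0592 ff 43.0 wf [ 0.8 -0.2 -0.2]
d0.003 t 24.48 p [0.5217 0.0841 0.0484] gap 0.0591 ff 43.0 wf [-0.6  0.3 -1.4]
d0.0015 t 24.77 p [0.5217 0.0841 0.047 ] gap 0.0587 ff 43.0 wf [ 0.1  0.2 -0.2]
d0.0005 t 25.07 p [0.5218 0.0841 0.046 ] gap 0.059 ff 43.0 wf [ 0.1 -0.3 -0.8]
released t 25.45 p [0.5218 0.0841 0.046 ] gap 0.0709 ff 0.0 wf [ 0.6 -0.3  0.9]
up t 26.62 p [0.5214 0.0841 0.1993] gap 0.0709 ff 0.0 wf [-0.3  0.4  1.1]
```

```bash
python3 - <<'E'
from h import *
from workcell import r
im=[]
r.move_ptp([.56,.03,.24],quat(W+np.pi)); r.pause(.1); a=shot("q1")
r.move_ptp([.56,-.08,.24],quat(W+np.pi)); r.pause(.1); b=shot("q2"); st("")
for c in(a,b):
    p=np.int32(proj(c,(*fx(-.03,.02),.06))[0]); x0,y0=np.clip(p-[100,90],0,None); print(p,x0,y0)
    im.append(cv2.resize(c["color"][y0:y0+180,x0:x0+200],(400,360),interpolation=cv2.INTER_CUBIC))
cv2.imwrite("pics/q.png",np.hstack(im)[:,:,::-1])
E
```

```text
t 27.85 p [ 0.5599 -0.0788  0.24  ] gap 0.071 ff 0.0 wf [-0.1  1.  -0.2]
[286 139] 186 49
[391 154] 291 64
```

View pics/q.png

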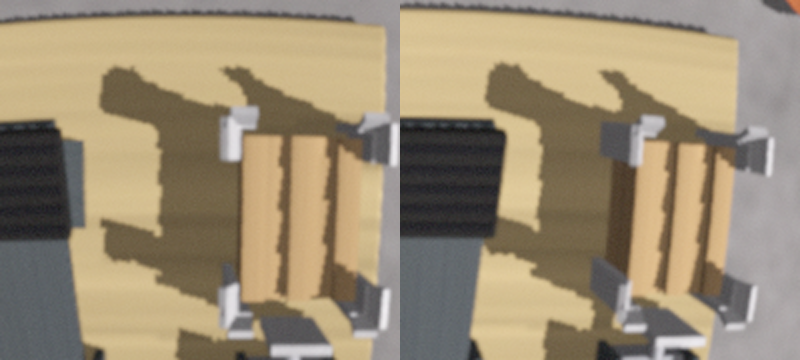

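The spacer lies squarely between the guides. Pad corners: q1 (58,122) and (70,237), q2 (505,128) and (494,236). Next I'll measure the pad and fetch the cap.

```bash
python3 - <<'E'
from h import *
F=lambda X:(np.round([(X[:2]-O)@e1*1e3,(X[:2]-O)@e2*1e3,X[2]*1e3],1)).tolist()
a,b=L("q1"),L("q2")
for p,q in[((58,122),(105,129)),((70,237),(94,236))]:
    P=np.array([186,49])+(np.array(p)+.5)/2-.5; Q=np.array([291,64])+(np.array(q)+.5)/2-.5
    X,e=tri([(a,P),(b,Q)]); print("tri",F(X),e,[F(onz(c,u,z)) for c,u in((a,P),(b,Q)) for z in(.08,.09)])
# dark pad mask in q2, f1
for n in("q2","f1","f2"):
    c=L(n); h=mask_hull(c,(*fx(-.03,-.045),.085),(0,0,0),(179,255,55),3)
    print(n,cv2.boundingRect(h),[F(onz(c,u,.085)) for u in cv2.boxPoints(cv2.minAreaRect(h))])
grasp(.5115,-.3086,.352,.002,35)
E
```

```text
tri [-58.1, -41.4, 107.3] [array([-0.2,  1.3]), array([ 0.2, -1.3])] [[-59.9, -46.6, 80.0], [-59.7, -44.7, 90.0], [-56.1, -36.2, 80.0], [-56.4, -38.2, 90.0]]
tri [-6.5, -41.0, 87.3] [array([-0. ,  0.2]), array([ 0. , -0.2])] [[-5.5, -42.3, 80.0], [-7.1, -40.5, 90.0], [-4.8, -39.7, 80.0], [-6.9, -41.6, 90.0]]
q2 (278, 124, 65, 58) [[-59.1, -96.9, 85.0], [-60.1, -38.4, 85.0], [-6.6, -36.6, 85.0], [-6.2, -96.8, 85.0]]
f1 (303, 141, 56, 53) [[-6.7, -42.5, 85.0], [-5.0, -99.2, 85.0], [-62.3, -102.6, 85.0], [-63.4, -44.0, 85.0]]
f2 (391, 144, 53, 51) [[-7.0, -42.3, 85.0], [-4.8, -104.3, 85.0], [-64.1, -111.3, 85.0], [-64.1, -46.8, 85.0]]
down t 30.43 p [ 0.5118 -0.3088  0.0026] gap 0.0852 ff 0.0 wf [-0.2 -0.7  0.2]
grip t 30.81 p [ 0.5117 -0.3088  0.0027] gap 0.0587 ff 36.7 wf [-0.6  0.9  6.8]
lift t 32.38 p [ 0.5112 -0.3084  0.1993] gap 0.0583 ff 38.0 wf [ 0.2 -0.6 -2.2]
```

```bash
python3 - <<'E'
from h import *
from workcell import r
place(.0623,.071)
x,y=PK
r.move_l([x,y,.2],velocity=.15); r.set_gripper(0.0)
r.move_ptp([.56,.03,.24],quat(W+np.pi)); r.pause(.1); c=shot("u1"); st("up")
p=np.int32(proj(c,(*fx(-.03,.02),.06))[0]); x0,y0=np.clip(p-[100,90],0,None)
cv2.imwrite("pics/u.png",cv2.resize(c["color"][y0:y0+180,x0:x0+200],(600,540),interpolation=cv2.INTER_CUBIC)[:,:,::-1])
E
```

```text
above t 34.8 p [0.5222 0.084  0.0929] gap 0.0588 ff 38.0 wf [ 0.8 -0.3 -2.6]
d0.006 t 35.8 p [0.5219 0.0842 0.0685] gap 0.0589 ff 38.0 wf [-0.2  0.4 -1. ]
d0.003 t 36.1 p [0.5217 0.0842 0.0653] gap 0.0589 ff 38.0 wf [ 0.7  0.3 -2.1]
d0.0015 t 36.4 p [0.5217 0.0842 0.0638] gap 0.0587 ff 38.0 wf [ 0.4 -0.7 -0.9]
d0.0005 t 36.7 p [0.5217 0.0841 0.0628] gap 0.0583 ff 38.0 wf [ 0.8  0.3 -1.9]
released t 37.08 p [0.5218 0.0841 0.0629] gap 0.0709 ff 0.0 wf [ 0.7 -0.1 -0.7]
up t 39.38 p [0.5593 0.0306 0.2395] gap 0.0002 ff 0.0 wf [-0.6 -0.   0.5]
```

View pics/u.png

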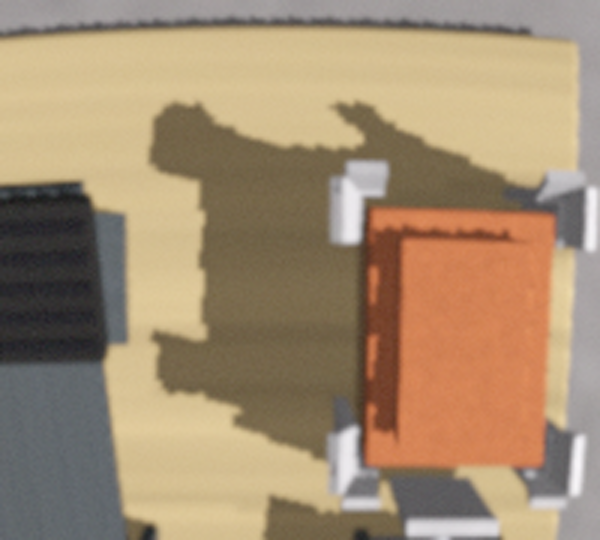

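The cap sits squarely, step up, clear of the guides, and the fingers are closed. Now I'll press the pedal along its arc, going by the force reading.

```bash
python3 - <<'E'
from h import *
from workcell import r, telemetry
def tip(th,zc=.088):
    xy=fx(.085-.130*np.cos(.42-th),-.070); return [*xy,zc-.130*(np.sin(.42)-np.sin(.42-th))]
def F(n=4):
    v=[]
    for _ in range(n): r.pause(.015); v.append(telemetry.state()["wrist_force"])
    return np.mean(v,0)-b
p=tip(0); r.move_ptp([p[0],p[1],.125],quat(W+np.pi)); r.pause(.1); b=np.zeros(3); b=F(6); st("pre")
r.move_l([p[0],p[1],.094],velocity=.1)
th=0; ok=False; log=[]
while th<.56:
    r.move_l(tip(th),velocity=.06); f=F(2 if th<.27 else 4); n=np.linalg.norm(f); log.append((round(th,3),round(f[2],1),round(n,1)))
    if n>18.5: ok=True; break
    th+= .04 if th<.27 and n<12 else (.0077 if n<10.5 else .004)
    if telemetry.state()["time"]>60: break
print(log); st("pressed")
if ok:
    for _ in range(6):
        r.pause(.2); n=np.linalg.norm(F(2)); print(round(n,1),end=" ")
    st("held")
for t in np.arange(th-.15,0,-.15): r.move_l(tip(t),velocity=.1)
r.move_l(tip(0),velocity=.1); r.move_l([p[0],p[1],.15],velocity=.1); st("off")
r.move_ptp([.56,.03,.24],quat(W+np.pi)); r.pause(.1); c=shot("v1"); st("up")
p=np.int32(proj(c,(*fx(-.03,.02),.06))[0]); x0,y0=np.clip(p-[100,90],0,None)
cv2.imwrite("pics/v.png",cv2.resize(c["color"][y0:y0+180,x0:x0+200],(600,540),interpolation=cv2.INTER_CUBIC)[:,:,::-1])
E
```

```text
pre t 40.23 p [ 0.5181 -0.0575  0.1261] gap -0.0003 ff 0.0 wf [0.  0.1 0.6]
[(0, np.float64(2.0), np.float64(2.8)), (0.04, np.float64(2.6), np.float64(2.7)), (0.08, np.float64(2.9), np.float64(3.0)), (0.12, np.float64(3.1), np.float64(3.2)), (0.16, np.float64(3.3), np.float64(3.4)), (0.2, np.float64(3.8), np.float64(4.1)), (0.24, np.float64(6.4), np.float64(6.6)), (0.28, np.float64(13.0), np.float64(13.1)), (0.284, np.float64(14.7), np.float64(14.8)), (0.288, np.float64(16.5), np.float64(16.6)), (0.292, np.float64(18.1), np.float64(18.4)), (0.296, np.float64(19.9), np.float64(20.2))]
pressed t 44.25 p [ 0.5072 -0.0596  0.0522] gap -0.0002 ff 10.0 wf [-2.1  2.  19.9]
20.2 20.7 20.5 19.8 20.4 20.6 held t 45.65 p [ 0.5072 -0.0596  0.0523] gap 0.0 ff 10.0 wf [-3.   2.1 19.9]
off t 47.1 p [ 0.5165 -0.0581  0.1493] gap -0.0002 ff 0.0 wf [-0.3  1.  -0.2]
up t 47.84 p [0.5593 0.0292 0.2388] gap -0.0003 ff 0.0 wf [ 0.3 -0.4 -1.3]
```

View pics/v.png

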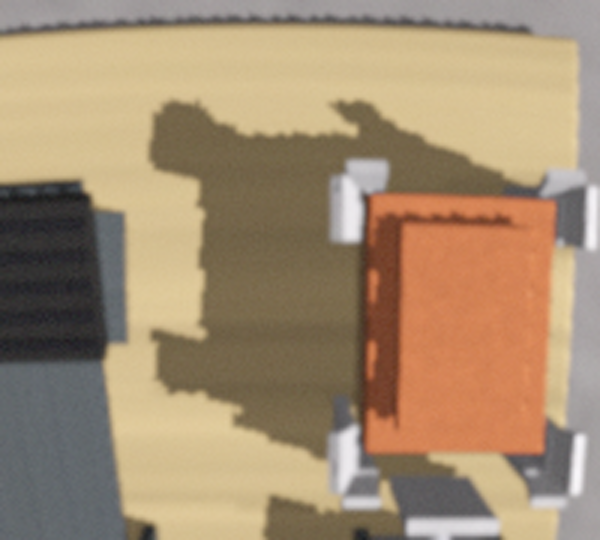

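The stack moved flush toward the near side. To be sure that was the stop and not just the jaw load, I'll probe the pad's raised height by touch. Comparing it with the pressed height (0.052) gives the pedal angle, and 24 s remain.

```bash
python3 - <<'E'
from h import *
from workcell import r, telemetry
def F(n=4):
    v=[]
    for _ in range(n): r.pause(.012); v.append(telemetry.state()["wrist_force"])
    return np.mean(v,0)[2]
x,y=fx(-.0337,-.070); r.move_ptp([x,y,.112],quat(W+np.pi)); r.pause(.1); b=F(8); log=[]
for z in np.arange(.104,.080,-.002):
    r.move_l([x,y,z],velocity=.06); f=F(5)-b; log.append((round(z,3),round(f,1)))
    if f>2.2: break
print(log); r.move_l([x,y,.13],velocity=.1); st("up")
E
```

```text
[(np.float64(0.104), np.float64(0.5)), (np.float64(0.102), np.float64(1.6)), (np.float64(0.1), np.float64(1.7)), (np.float64(0.098), np.float64(1.6)), (np.float64(0.096), np.float64(1.8)), (np.float64(0.094), np.float64(2.0)), (np.float64(0.092), np.float64(2.1)), (np.float64(0.09), np.float64(2.5))]
up t 51.62 p [ 0.5168 -0.0581  0.1296] gap 0.0002 ff 0.0 wf [-0.4  0.1 -1.2]
```

First touch was at about 0.103 and the pressed height was 0.052. Those 51 mm of travel give a pedal angle of about 0.39, well past 0.33 and on the stop. The pedal is up again and the stack is flush.

```bash
python3 - <<'E'
from workcell import r
r.pause(.3); print(r.sign_off())
E
```

```text
the job is handed in; nothing more can be done
None
```

The spacer and cap are stacked on the base tray and pushed flush to the near guides, the pedal was held on its stop at about 20 N for over a second and let up, and the job is handed in (no verdict was shown).

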